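# Lay out the bench for plate filling

## Task

Lay out the lab bench for plate filling: stand each amber glass jar in the round coaster that fits it, seat the metal tube block flat inside the rectangular tray, and lay the white trough lengthwise down the sloping stand, with its end against the cleat at the low end. Keep the jars upright and set them down gently; the order is free.

Things in the scene. Friction and masses are not known exactly. Their poses are not given: they have to be found in the camera images.
- jar_wide: The wider of two round amber glass jars with white screw lids: body 64 mm across, 85 mm high in all (straight glass wall up to 59 mm, lid 55 mm across on top), about 0.3 kg, loose, upright. Origin: centre of the underside, z up its axis.
- jar_narrow: The narrower round amber glass jar with a white lid: body 44 mm across, 75 mm high in all (straight glass wall up to 49 mm, lid 38 mm across), about 0.14 kg, loose, upright. Origin: centre of the underside, z up its axis.
- tube_block: Solid aluminium microtube block with ten dark wells in its top, 80 (x) x 45 (y) x 30 (z) mm, about 0.26 kg, loose. Origin: centre of the underside; x along its length. Either way round will do.
- trough: White plastic reagent trough, an empty open-topped box 100 (x) x 46 (y) x 32 (z) mm with 3 mm walls, about 0.09 kg, loose. Origin: centre of the underside; x along its length. Either way round will do.
- coaster_wide: Larger round blue coaster, fixed: a flat recess 80 mm across inside a rim 7 mm thick; outside 94 mm across, rim top 14 mm and recess floor 4 mm above the bench. For jar_wide. Origin: centre of the underside.
- coaster_narrow: Smaller round blue coaster, fixed: a flat recess 60 mm across inside a rim 7 mm thick; outside 74 mm across, rim top 14 mm and recess floor 4 mm above the bench. For jar_narrow. Origin: centre of the underside.
- tray: Blue rectangular low tray, fixed: outside 108 (x) x 73 (y) mm, walls 6 mm, so 96 x 61 mm inside; rim top 14 mm and floor 6 mm above the bench. For tube_block, long side along long side. Origin: centre of the underside.
- stand: Blue sloping stand, fixed, about 126 (x) x 76 (y) mm: a flat plate rising at 15 degrees towards its own +x, its surface 12 mm above the bench at the low (-x) end, 29 mm over the origin, 46 mm at the high end; no side rails. A cleat 10 mm high, 8 mm thick runs across the low end, its inner face 57 mm down the slope from the plate's middle. Frame level; origin on the bench under the middle.
- seat (a point): The point on the stand's sloping surface where the middle of the trough's underside lies when the trough is centred across the stand with its end touching the cleat: 7 mm down the slope from the plate's middle. Axes as the stand's (level, x uphill).
There are look-alikes about, which are no part of the job. What is shaped like the trough but green, purple or turquoise is not meant.

How it is judged:
By the outcome, as a careful person would: the job done as asked, in the order asked, and still so for the second after the job is handed in, with the robot touching nothing.
It also fails if it takes over 112 s, if anything falls off the work surface, if the arm or the gripper's body presses on something with over 40 N, if the wrist force passes 120 N, or if a joint passes its speed limit or range.

## Robot

A 6-joint arm with a two-finger parallel gripper is mounted at the origin on the work surface. World frame = base frame: x ahead of the robot, y to its left, z up, the work surface at z = 0. Lengths are in m, angles in degrees, forces in N, time in s.
With the tool pointing down it reaches from about 0.375 to 0.75 m from the base axis. Payload 9 kg.
Tool frame: the origin (TCP) lies where the fingers leave the gripper's body, on its centre line; the fingertips stand 73 mm ahead of it and the grasp point (between the pads) lies 54 mm ahead of it (robot.tip_reach is the distance from the TCP to the fingertips, in m); z points along the fingers, y is the direction in which the jaws open and shut (so a half turn about z gives the same grasp; the last joint's range is limited). The gripper opens to 85 mm and grips with 20 to 120 N. Pads are 22 mm wide; open, the fingers measure 114 mm over their backs; the gripper's body (76 mm by 85 mm) begins 54 mm behind the grasp point. The pads swing forward as they close: fully open they stand 13 mm farther back than shut.
Start: joints at [-88.791, 5.964, 5.575, 89.605, 0, 77.527], TCP at [0.142, -0.583, 0.304] pointing down, gripper open.
Joint ranges: [-171.21, 171.21], [-48.23, 106.86], [-62.78, 66.21], [-105.2, 120.99], [-86.42, 89.51], [-180, 180]. Speed limits (degrees/s): [127.2, 127.2, 147.25, 180, 180, 180].

## Interface

Orientations are given as [roll, pitch, yaw] about the fixed x, y, z axes, in that order (R = Rz(yaw) Ry(pitch) Rx(roll)).
In Python, from plant import robot gives the robot as it stands. Calls block until the motion is done:
- robot.move_pose(position, orientation): joint-space move of the TCP to a pose.
- robot.line_to(position, vel=0.15, rotation=None, guard=None): straight line of the TCP; rotation=None keeps the orientation; vel is the mean speed in m/s. With guard (N) it stops when the force on the tool has changed by that much, and returns True; else False.
- robot.goto_joints(angles): joint-space move.
- robot.set_gripper(opening): finger opening in m; the grip force is fixed at half the most; returns when the fingers have stopped.
- robot.pause(seconds).
- robot.ik(position, orientation): joint angles nearest the present ones, or None.
- robot.observe(): the state.
- robot.grab_frame(name): name is "scene" or "side" or "wrist"; returns the picture (420x560x3 uint8, blue, green, red); there is no depth.
- robot.get_calibration(name): a dict with "vertical_fov" (degrees; the focal length in pixels is half the picture's height over the tangent of half this angle, whatever the lens; pixels are square), "cx", "cy" (the principal point, pixels), "rvec" (rotation vector, rad) and "tvec" (3), from world to camera coordinates, as OpenCV has them. Camera axes: x right, y down, z forward; pixel columns grow to the right and rows downward; lengths in m; the calibration is good to about 2 mm. A picture is of the moment at which its call begins: read the wrist's pose just before it. get_calibration takes no time and is no camera call; for the wrist camera it gives the pose at the moment of the call.
A pose or a line that the arm cannot do raises robot.IKError and nothing moves.
- robot.job_done(): hands the job in, once; it reports no verdict.
The state is a dict: "time": time; "q": joint angles; "qvel": joint speeds; "joint_torque": joint torques, N m; "tool_pos": TCP position; "tcp_rot": TCP orientation; "ft_force": force on the tool from outside, world axes, zero at the start; "torque": the same for the moment, N m; "gripper_width": finger opening in m.
Only numpy, scipy, OpenCV 4.12 (cv2) and the standard library are available. Lean on these libraries where they do the work, as an engineer would, in place of code of your own. Each camera call takes 0.05 s, during which the arm holds its last target. There are 200 camera calls.

## Working session

There is one attempt and no reset: what is moved stays moved. The work goes in short steps, each a Python script; the robot and the scene stay as the last script left them, time stands still between calls to the robot, and variables do not carry over. Pictures are saved under pics/ and viewed, about 12 in all and at most 16, crops included, and the job is handed in when it is done.

```bash
ls; mkdir -p pics; python3 - <<'E'
from plant import robot
import cv2
for n in ("scene","side"):
    cv2.imwrite(f"pics/{n}0.png",robot.grab_frame(n)); c=robot.get_calibration(n); print(n,c)
print(robot.get_calibration("wrist")); s=robot.observe(); print(s)
E
```

```text
pics
scene {'vertical_fov': 44.53856854200875, 'cx': 275.88177212166534, 'cy': 213.43657654313196, 'rvec': array([ 1.49900643,  1.9607662 , -0.90115128]), 'tvec': array([ 0.12987636, -0.30922188,  1.83840997])}
side {'vertical_fov': 45.27504446988346, 'cx': 289.3856002437847, 'cy': 211.89193221759172, 'rvec': array([ 0.91341556, -2.48586397,  1.04954016]), 'tvec': array([0.43449722, 0.26217188, 1.07433882])}
{'vertical_fov': 68.1642663712068, 'cx': 280.43944342845174, 'cy': 206.35228050042295, 'rvec': array([-2.27873018,  1.79037741,  0.26682037]), 'tvec': array([-0.59961662, -0.0378492 ,  0.37960485])}
{'time': 0.1, 'q': array([-8.87891687e+01,  5.99409507e+00,  5.53285249e+00,  8.96059373e+01,
       -3.66110360e-04,  7.75266859e+01]), 'qvel': array([ 0.00516703, -0.13120653,  0.10609188,  0.09222474,  0.00162504,
        0.09805852]), 'joint_torque': array([ 5.12498591e-03, -5.58212113e+01,  5.04717672e+01,  1.32014215e-02,
       -3.85985904e-04, -1.92616099e-06]), 'tool_pos': array([ 0.1419445 , -0.58274726,  0.30322416]), 'tcp_rot': array([-1.79934327e+02, -1.41523584e-02,  1.36841375e+01]), 'ft_force': array([ 0.32214118,  0.46833944, -0.18333048]), 'torque': array([ 0.01779496, -0.02109159, -0.03167888]), 'gripper_width': 0.08530247318599878}
```

View pics/scene0.png

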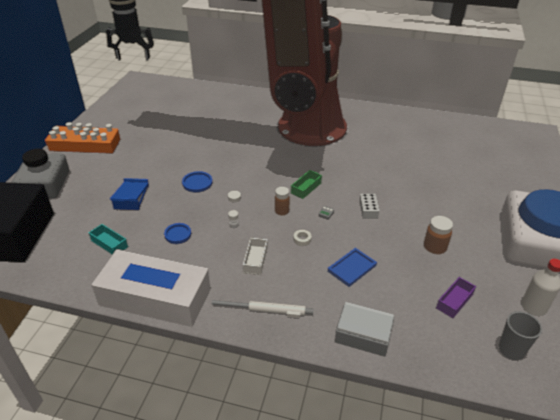

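View pics/side0.png

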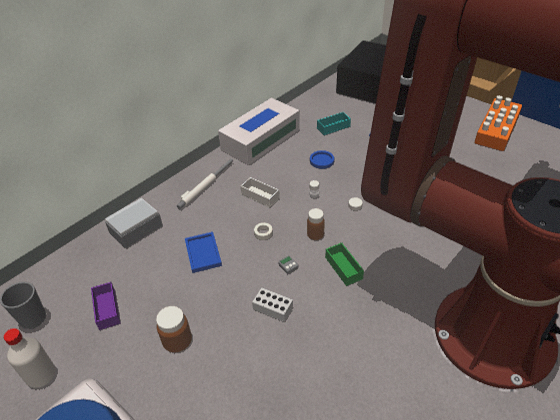

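Scene view: jar_wide (439,234), jar_narrow (283,200), metal block (369,205), white trough (255,256), coasters wide (197,181) and narrow (178,233), tray (352,266), stand (130,193). The side view agrees. The look-alikes are the green, purple and turquoise troughs and a tiny block at (327,212).

```bash
cat > h.py <<'E'
import numpy as np, cv2
from plant import robot
def cam(name,shape=(420,560)):
    c=robot.get_calibration(name); f=shape[0]/2/np.tan(np.radians(c["vertical_fov"]/2))
    K=np.array([[f,0,c["cx"]],[0,f,c["cy"]],[0,0,1]]); return K,cv2.Rodrigues(c["rvec"])[0],np.asarray(c["tvec"])
def ray(px,C,z):
    K,R,t=C; px=np.atleast_2d(np.asarray(px,float))
    d=np.c_[px,np.ones(len(px))]@np.linalg.inv(K).T@R; o=-R.T@t
    return (o+d*((z-o[2])/d[:,2])[:,None])[:,:2]
def shot(name,file):
    C=cam(name); im=robot.grab_frame(name); cv2.imwrite(f"pics/{file}.png",im); return im,C
def blobs(mask,amin=60):
    cs,_=cv2.findContours(mask.astype(np.uint8),cv2.RETR_EXTERNAL,cv2.CHAIN_APPROX_NONE)
    return [c[:,0] for c in cs if cv2.contourArea(c)>amin]
def rect(pts):  # centre, sizes (long, short), yaw of long side, of contour points in the world
    r=cv2.minAreaRect((pts*1000).astype(np.float32)); b=cv2.boxPoints(r)
    e=[b[1]-b[0],b[2]-b[1]]; L=[np.hypot(*v) for v in e]; i=int(np.argmax(L))
    return np.array(r[0])/1000,(L[i],L[1-i]),np.degrees(np.arctan2(e[i][1],e[i][0]))
E
python3 - <<'E'
from h import *
C=cam("scene")
for n,p,z in [("jw",(439,224),.085),("jn",(283,192),.075),("blk",(369,200),.03),("trough",(256,250),.032),("cw",(197,181),.014),("cn",(178,233),.014),("tray",(352,266),.014),("stand",(130,190),.029),("green",(306,183),.02),("purple",(457,296),.02),("turq",(108,238),.02),("tiny",(327,212),.01),("box",(155,285),.05),("pip",(265,307),.01)]:
    g=ray(p,C,z)[0]; print(n,g.round(3),np.hypot(*g).round(3))
im=cv2.imread("pics/scene0.png")
cv2.imwrite("pics/crop1.png",cv2.resize(im[165:285,75:275],None,fx=4,fy=4,interpolation=cv2.INTER_CUBIC)[:, :800])
K,R,t=cam("wrist"); print("wrist cam at",-R.T@t)
E
```

```text
jw [0.519 0.44 ] 0.68
jn [0.483 0.017] 0.484
blk [0.399 0.251] 0.471
trough [ 0.682 -0.003] 0.682
cw [ 0.425 -0.27 ] 0.503
cn [ 0.657 -0.232] 0.697
tray [0.656 0.243] 0.699
stand [ 0.536 -0.435] 0.69
green [0.354 0.056] 0.359
purple [0.693 0.499] 0.854
turq [ 0.73  -0.401] 0.833
tiny [0.46  0.142] 0.481
box [ 0.873 -0.192] 0.894
pip [0.837 0.066] 0.84
wrist cam at [ 0.21398398 -0.56525863  0.37385296]
```

View pics/crop1.png

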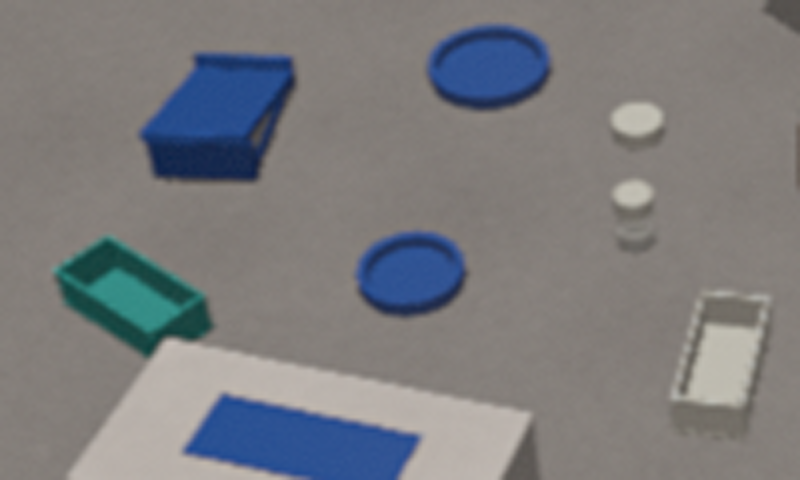

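Crop: the stand's cleat is at its robot-side end (crop 243,65) and its high end is nearer the scene camera, so stand +x is roughly world +x. Both coasters are empty, and the white open-topped trough is at right (crop 720,360). Next I'll take two close wrist views.

```bash
cat > look.py <<'E'
from h import *
def look(x,y,z,yaw,f):
    robot.move_pose([x,y,z],[180,0,yaw]); robot.pause(.15)
    C=cam("wrist"); im=robot.grab_frame("wrist"); cv2.imwrite(f"pics/{f}.png",im); np.savez(f"pics/{f}.npz",K=C[0],R=C[1],t=C[2]); return im,C
def load(f):
    d=np.load(f"pics/{f}.npz"); return cv2.imread(f"pics/{f}.png"),(d["K"],d["R"],d["t"])
E
python3 - <<'E'
from look import *
look(.49,-.27,.30,0,"w1"); print(robot.observe()["time"])
look(.46,.25,.32,0,"w2"); print(robot.observe()["time"],robot.observe()["q"].round(1))
a,_=load("w1"); b,_=load("w2")
E
```

```text
2.0083
6.575 [  14.2   -7.2   -5.8   91.4    0.  -165.8]
```

View pics/w1.png

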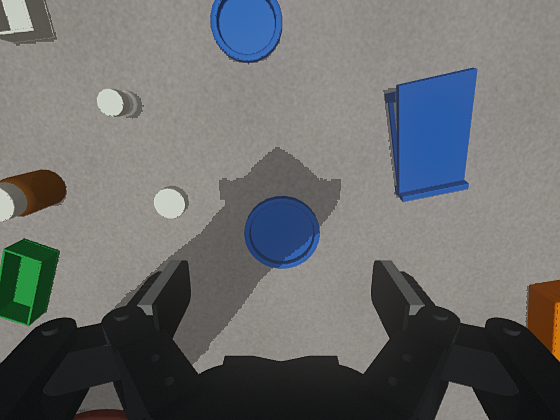

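View pics/w2.png

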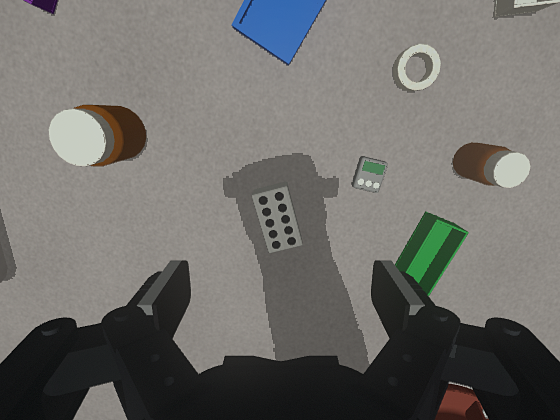

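w1: far coaster (246,22), near coaster (282,232), stand (435,135) with its cleat at the bottom edge (433,190); the trough is cut off at the top left. w2: jar_wide lid (80,137), block (276,220), jar_narrow lid (512,169), tray cut off at the top (280,25), decoys elsewhere. Next, the measuring.

```bash
python3 - <<'E'
from look import *
def blue(im):
    h=cv2.cvtColor(im,cv2.COLOR_BGR2HSV); return cv2.inRange(h,(105,120,40),(125,255,255))
def white(im):
    h=cv2.cvtColor(im,cv2.COLOR_BGR2HSV); return cv2.inRange(h,(20,0,165),(100,40,255))
for f in("w1","w2"):
    im,C=load(f); print(f)
    for c in blobs(blue(im),300):
        P=ray(c,C,.014); (m,r)=cv2.minEnclosingCircle((P*1000).astype(np.float32)); print("blue",c.mean(0).round(),"circ",np.round(m),round(2*r),"rect",rect(P))
    for c in blobs(white(im),200):
        for z in(.0,.075,.085): 
            P=ray(c,C,z); m,r=cv2.minEnclosingCircle((P*1000).astype(np.float32)); print("white",c.mean(0).round(),z,np.round(m),round(2*r))
im,C=load("w2")
g=im[160:270,225:330].astype(int); s=g.max(2); print(np.percentile(s,[5,25,50,75,90,95,99]))
im0=cv2.imread("pics/scene0.png");C=cam("scene")
for c in blobs(blue(im0),60):
    P=ray(c,C,.014); m,r=cv2.minEnclosingCircle((P*1000).astype(np.float32)); print("scene blue",c.mean(0).round(),np.round(m),round(2*r),rect(P))
E
```

```text
w1
blue [281. 232.] circ [ 421. -273.] 96 rect (array([ 0.42043118, -0.27193646]), (np.float32(94.02829), np.float32(93.039795)), np.float32(-41.535336))
blue [430. 130.] circ [ 535. -447.] 158 rect (array([ 0.53449884, -0.44376312]), (np.float32(132.22725), np.float32(97.51992)), np.float32(12.031575))
blue [246.  26.] circ [ 651. -236.] 74 rect (array([ 0.6424245 , -0.23578986]), (np.float32(71.90244), np.float32(56.69803)), np.float32(89.941444))
white [169. 203.] 0.0 [ 455. -132.] 39
white [169. 203.] 0.075 [ 477. -160.] 31
white [169. 203.] 0.085 [ 480. -164.] 30
white [  5. 206.] 0.0 [454.  78.] 44
white [  5. 206.] 0.075 [476.   8.] 35
white [  5. 206.] 0.085 [479.  -2.] 34
white [109. 103.] 0.0 [574. -78.] 30
white [109. 103.] 0.075 [ 572. -117.] 24
white [109. 103.] 0.085 [ 572. -122.] 23
white [15. 18.] 0.0 [660.  11.] 45
white [15. 18.] 0.075 [640. -46.] 36
white [15. 18.] 0.085 [638. -54.] 35
w2
blue [279.  22.] circ [635. 252.] 102 rect (array([0.63502087, 0.25298738]), (np.float32(73.70819), np.float32(73.33728)), np.float32(-31.772997))
white [512. 170.] 0.0 [464. -44.
[... 667 characters left out ...]
5. -233.] 80 (array([ 0.65525146, -0.23481715]), (np.float32(76.16058), np.float32(69.8813)), np.float32(15.239538))
scene blue [544. 213.] [293. 762.] 214 (array([0.28918222, 0.73406555]), (np.float32(213.32344), np.float32(92.13358)), np.float32(-7.5719156))
scene blue [130. 194.] [ 534. -438.] 159 (array([ 0.533664, -0.444168]), (np.float32(143.40115), np.float32(92.655045)), np.float32(11.820222))
scene blue [197. 181.] [ 425. -270.] 100 (array([ 0.42622772, -0.27013739]), (np.float32(96.43023), np.float32(89.108604)), np.float32(15.253029))
scene blue [30. 83.] [ -128. -1389.] 1792 (array([-0.21237866, -1.27849939]), (np.float32(1791.8694), np.float32(288.43585)), np.float32(37.393677))
```

```bash
cat >> look.py <<'E'
def blue(im):
    h=cv2.cvtColor(im,cv2.COLOR_BGR2HSV); return cv2.inRange(h,(105,120,40),(125,255,255))
def white(im):
    h=cv2.cvtColor(im,cv2.COLOR_BGR2HSV); return cv2.inRange(h,(20,0,165),(100,40,255))
def lid(im,C,z,guess):
    best=[cv2.minEnclosingCircle((ray(c,C,z)*1000).astype(np.float32)) for c in blobs(white(im),200)]
    m,r=min(best,key=lambda b:np.hypot(*(np.array(b[0])/1000-guess))); return np.array(m)/1000,2*r
def st():
    s=robot.observe(); print("t",round(s["time"],1),"w",round(s["gripper_width"],4),"F",s["ft_force"].round(1),"p",s["tool_pos"].round(4))
E
python3 - <<'E'
from look import *
im,C=load("w2")
m=np.zeros((420,560),np.uint8); m[175:262,246:308]=(im[175:262,246:308].max(2)>122)
m=cv2.morphologyEx(m,cv2.MORPH_CLOSE,np.ones((11,11)))
for c in blobs(m,300): print("block",c.mean(0),rect(ray(c,C,.03)))
im,C=load("w1")
for z,p in((.046,[(397,83),(477,68)]),(.02,[(402,200),(468,185)])): print(ray(p,C,z))
im,C=look(.436,.443,.24,0,"jw")
p,d=lid(im,C,.085,[.511,.444]); print(p,d); st()
E
```

```text
block [276.73076923 219.41208791] (array([0.40644385, 0.25428665]), (np.float32(78.47982), np.float32(44.614765)), np.float32(14.66691))
[[ 0.59064449 -0.3847678 ]
 [ 0.60402438 -0.46035704]]
[[ 0.46473028 -0.41360823]
 [ 0.4826518  -0.48794654]]
[0.51037491 0.44611942] 54.004398345947266
t 7.6 w 0.0851 F [-0.6 -0.8  0.5] p [0.437  0.442  0.2412]
```

View pics/jw.png

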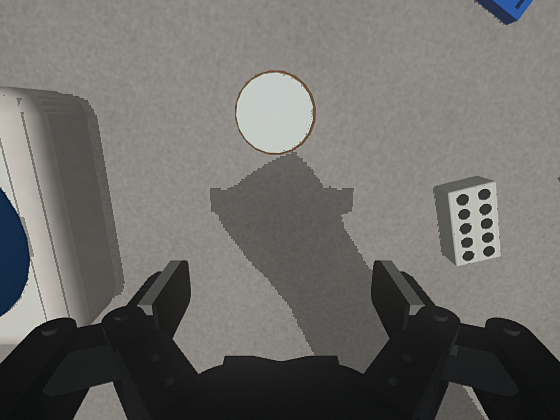

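Lid centre at (275,112), giving (0.510,0.446) again. The equipment box on the left is near, so I'll grip with the jaws along x.

```bash
cat > pp.py <<'E'
from look import *
def pick(x,y,z,yaw,up=.2):
    robot.set_gripper(.085)
    robot.move_pose([x,y,up],[180,0,yaw]); robot.line_to([x,y,z],vel=.12); robot.set_gripper(0); st()
    robot.line_to([x,y,up],vel=.15); st()
def place(x,y,z,yaw,op,up=.2):
    """z: tool height expected at touch-down; guarded slow descent over the last 12 mm"""
    robot.move_pose([x,y,up],[180,0,yaw]); robot.line_to([x,y,z+.008],vel=.12); robot.pause(.2)
    hit=robot.line_to([x,y,z-.004],vel=.02,guard=4); print("touch",hit); st()
    robot.set_gripper(op); robot.line_to([x,y,up],vel=.15); st()
E
python3 - <<'E'
from pp import *
pick(.5105,.446,.094,-90)
im,C=shot("wrist","jwheld")
place(.421,-.272,.098,-90,.08)
E
```

```text
t 10.6 w 0.0626 F [-0.6 -0.3  5.5] p [0.5111 0.4464 0.0956]
t 11.4 w 0.0622 F [ 0.5  0.8 -4.1] p [0.51   0.4457 0.1984]
touch True
t 15.6 w 0.0629 F [-1.1  0.1  5.1] p [ 0.4211 -0.2722  0.0996]
t 16.7 w 0.0798 F [-0.2 -0.1 -0.3] p [ 0.4207 -0.2717  0.199 ]
```

Jar_wide is down with a gentle touch. Next jar_narrow, then a check from above.

```bash
python3 - <<'E'
from pp import *
pick(.477,.0115,.086,-90)
place(.653,-.235,.090,-90,.07)
im,C=look(.46,-.26,.30,0,"chk1"); st()
for g,z in(([.421,-.272],.089),([.653,-.235],.079)): print(lid(im,C,z,g))
for c in blobs(blue(im),300): print(c.mean(0).round(),rect(ray(c,C,.014)))
E
```

```text
t 19.6 w 0.0426 F [-1.4  1.   5.7] p [0.4774 0.0114 0.0867]
t 20.5 w 0.0426 F [-0.6  0.  -1.5] p [0.4765 0.0116 0.1988]
touch True
t 23.3 w 0.0424 F [-0.2 -0.3  5.5] p [ 0.6531 -0.2351  0.0908]
t 24.6 w 0.0698 F [-0.8 -0.4  1.1] p [ 0.6526 -0.2348  0.1987]
t 28.5 w 0.0698 F [0.3 0.9 0.4] p [ 0.46 -0.26  0.3 ]
(array([ 0.47503058, -0.16326642]), 29.742918014526367)
(array([ 0.56902606, -0.11762325]), 23.47770118713379)
[289. 200.] (array([ 0.42862585, -0.27078799]), (np.float32(92.16704), np.float32(76.61833)), np.float32(-82.47826))
[445. 106.] (array([ 0.53599023, -0.44419406]), (np.float32(133.65941), np.float32(100.58232)), np.float32(12.079541))
[257.  14.] (array([ 0.62734314, -0.23619983]), (np.float32(68.963524), np.float32(27.618044)), np.float32(-89.97849))
```

View pics/chk1.png

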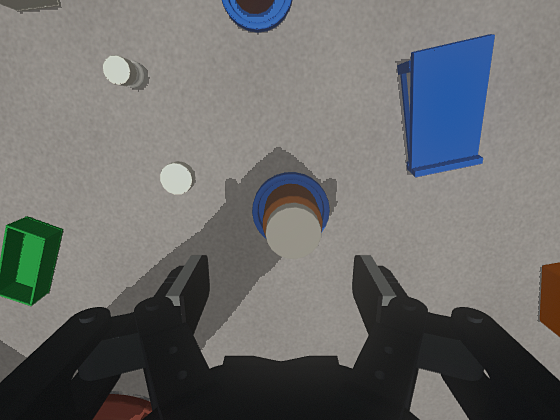

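chk1: jar_wide stands within its coaster's rim at (290,205), and jar_narrow's base is in its coaster at (256,5). Now a look at tray and trough together.

```bash
python3 - <<'E'
from look import *
im,C=look(.58,.12,.30,0,"w3"); st()
for c in blobs(blue(im),300): print("blue",c.mean(0).round(),rect(ray(c,C,.014)))
for c in blobs(cv2.morphologyEx(white(im),cv2.MORPH_CLOSE,np.ones((9,9))),300): print("white",c.mean(0).round(),rect(ray(c,C,.032)),rect(ray(c,C,.003)))
E
```

```text
t 30.2 w 0.0699 F [0.2 0.3 0.1] p [0.5801 0.119  0.3001]
blue [548. 297.] (array([ 0.41565121, -0.23316525]), (np.float32(92.60811), np.float32(32.13588)), np.float32(14.548774))
blue [168. 113.] (array([0.65028009, 0.24255304]), (np.float32(108.478676), np.float32(75.22965)), np.float32(-31.800406))
white [482. 271.] (array([ 0.46864322, -0.12662345]), (np.float32(34.809994), np.float32(33.627934)), np.float32(11.334797)) (array([ 0.45274423, -0.1476376 ]), (np.float32(37.790646), np.float32(36.507374)), np.float32(11.334551))
white [483. 188.] (array([ 0.57023877, -0.10846524]), (np.float32(29.999275), np.float32(26.508854)), np.float32(73.46302)) (array([ 0.56303912, -0.12792454]), (np.float32(32.568066), np.float32(28.778786)), np.float32(73.46295))
white [400.  75.] (array([ 0.68719238, -0.00299085]), (np.float32(99.64618), np.float32(45.487526)), np.float32(6.3336763)) (array([ 0.69000726, -0.01341866]), (np.float32(108.178604), np.float32(49.382496)), np.float32(6.3336744))
```

View pics/w3.png

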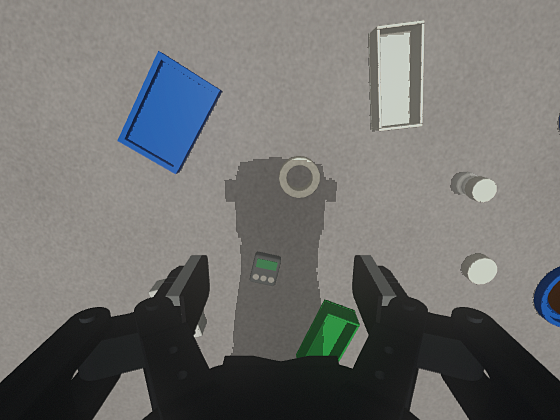

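w3: tray (168,113) at (0.650,0.2425) with yaw -31.8°. White trough (400,75): its rim measures 99.6 x 45.5 mm at (0.687,-0.003) with yaw 6.3°, so it is the right one. Next, the block into the tray.

```bash
python3 - <<'E'
from pp import *
pick(.4064,.2543,.083,14.7,up=.17)
place(.650,.2425,.089,-31.8,.07,up=.17)
im,C=look(.60,.21,.27,-31.8,"chk2"); st()
m=cv2.inRange(im,(110,110,110),(255,255,255))
for c in blobs(blue(im),300): print("blue",c.mean(0).round(),rect(ray(c,C,.014)))
E
```

```text
t 36.9 w 0.0437 F [-1.  -1.1  5.8] p [0.4069 0.2544 0.0838]
t 37.7 w 0.0438 F [ 0.7 -0.2 -3.7] p [0.4059 0.2542 0.1689]
touch True
t 40.0 w 0.0437 F [-1.3 -0.2  5.9] p [0.6502 0.2425 0.0899]
t 41.1 w 0.0702 F [ 0.3 -0.8 -0.4] p [0.6497 0.2424 0.1691]
t 41.8 w 0.0698 F [0.2 0.4 0.6] p [0.5996 0.2101 0.2678]
blue [227. 156.] (array([0.65040405, 0.24346526]), (np.float32(107.2992), np.float32(73.34672)), np.float32(-31.792269))
```

View pics/chk2.png

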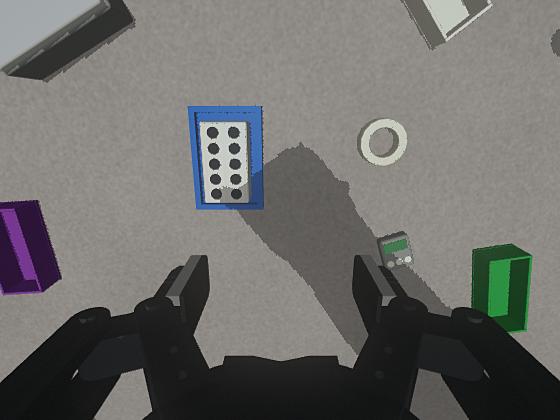

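chk2: the block lies inside the tray (226,162) with margins all round. Before picking the trough, a close look at the stand for an accurate pose.

```bash
python3 - <<'E'
from look import *
im,C=look(.455,-.452,.25,12.5,"stand"); st()
c=max(blobs(blue(im),1000),key=len); print(cv2.convexHull(c)[:,0].shape)
print(cv2.approxPolyDP(cv2.convexHull(c),4,True)[:,0].tolist())
E
```

```text
t 45.7 w 0.07 F [ 0.8 -0.4  0.1] p [ 0.4551 -0.4519  0.25  ]
(10, 2)
[[331, 20], [320, 174], [244, 173], [236, 19]]
```

View pics/stand.png

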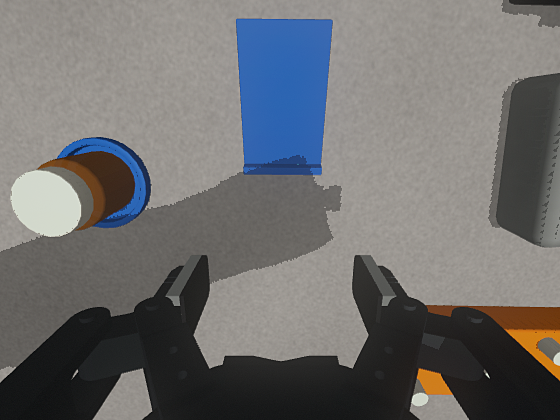

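```bash
python3 - <<'E'
from pp import *
im,C=load("stand")
hi=ray([(236.5,19.5),(331.5,20)],C,.0458); lo=ray([(243.5,165),(321.5,166)],C,.0239)
H,L=hi.mean(0),lo.mean(0); u=(H-L); psi=np.degrees(np.arctan2(u[1],u[0])); v=lo[0]-lo[1]; w=hi[0]-hi[1]
print("len",np.hypot(*u),"expect .1204 widths",np.hypot(*w),np.hypot(*v),"yaws",psi,np.degrees(np.arctan2(-w[0],w[1])),np.degrees(np.arctan2(-v[0],v[1])))
psi=np.mean([psi,np.degrees(np.arctan2(-w[0],w[1])),np.degrees(np.arctan2(-v[0],v[1]))]); a=np.radians(psi)
e=np.array([np.cos(a),np.sin(a)]); org=((H-.0628*e)+(L+.0576*e))/2
print("stand",org,psi)
np.savez("stand.npz",org=org,psi=psi)
t=np.radians(15); ex=np.r_[e*np.cos(t),np.sin(t)]; n=np.r_[-e*np.sin(t),np.cos(t)]
M=np.r_[org,.029]
for s,h in((.003,.18),(-.012,.078)): print(robot.ik(M+s*ex+h*n,[180,-15,psi]))
E
```

```text
len 0.11825717757036527 expect .1204 widths 0.07433827403490592 0.07495816351732518 yaws 12.149153341785716 12.270789251725049 11.78467231752099
stand [ 0.53519952 -0.4366246 ] 12.068204970343919
[-58.39911917   9.69099271  -1.68333554  73.50636343  14.11826972
 110.16702745]
[-57.36671762  14.21917851  -7.44218937  62.9616345   14.02383368
 111.2269034 ]
```

```bash
python3 - <<'E'
from pp import *
d=np.load("stand.npz"); a=np.radians(float(d["psi"])); t=np.radians(15)
e=np.array([np.cos(a),np.sin(a)]); ex=np.r_[e*np.cos(t),np.sin(t)]; n=np.r_[-e*np.sin(t),np.cos(t)]; M=np.r_[d["org"],.029]
P=lambda s,h:M+s*ex+h*n
def sh(): q=robot.observe()["tool_pos"]-M; return q@ex,q@n
pick(.687,-.003,.080,6.3,up=.17)
robot.move_pose(P(.003,.17),[180,-15,float(d["psi"])]); robot.line_to(P(.003,.09),vel=.12); robot.pause(.2)
print(robot.line_to(P(.003,.074),vel=.02,guard=4),sh()); st()
s,h=sh(); robot.line_to(P(s,h+.0015),vel=.02); robot.pause(.2)
print("slide",robot.line_to(P(-.020,h+.0015),vel=.02,guard=4),sh()); st()
s,_=sh(); print(robot.line_to(P(s,h-.003),vel=.015,guard=3),sh())
robot.set_gripper(.07); st()
robot.line_to(P(s,.17),vel=.15); st()
look(.455,-.452,.27,float(d["psi"]),"chk3"); st()
E
```

```text
t 49.2 w 0.0448 F [ 0.4 -0.2  5.5] p [ 0.6875 -0.0031  0.0809]
t 50.0 w 0.0448 F [ 0.  -0.6 -1.4] p [ 0.6865 -0.0029  0.1687]
True (np.float64(0.003009503020851304), np.float64(0.08100471022345304))
t 53.2 w 0.0448 F [-0.9  0.8  5. ] p [ 0.5175 -0.4404  0.108 ]
slide True (np.float64(-0.00732527252583772), np.float64(0.08233052039189119))
t 54.3 w 0.0451 F [ 2.2 -0.3  1.3] p [ 0.5074 -0.4425  0.1066]
True (np.float64(-0.0072528405435563215), np.float64(0.08103962886394815))
t 54.9 w 0.0702 F [ 0.8  0.2 -0.3] p [ 0.5077 -0.442   0.1046]
t 55.6 w 0.0699 F [ 0.5 -0.3 -0.3] p [ 0.4851 -0.447   0.1904]
t 56.3 w 0.0699 F [ 0.2 -0.2  0. ] p [ 0.4546 -0.4514  0.2678]
```

View pics/chk3.png

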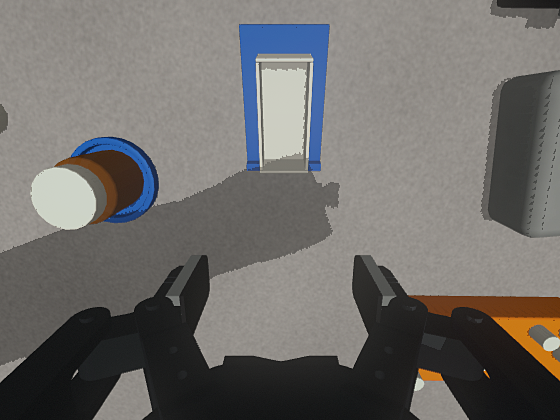

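chk3: the trough is centred across the plate with its low end at the cleat (285,170). The slide met the cleat at -7.3 mm (expected -7), at plate height. One last overall check.

```bash
python3 - <<'E'
from look import *
im,_=shot("scene","final"); cv2.imwrite("pics/finalc.png",cv2.resize(im[150:300,90:390],None,fx=2.6,fy=2.6,interpolation=cv2.INTER_CUBIC))
E
```

```text
(no output)
```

View pics/finalc.png

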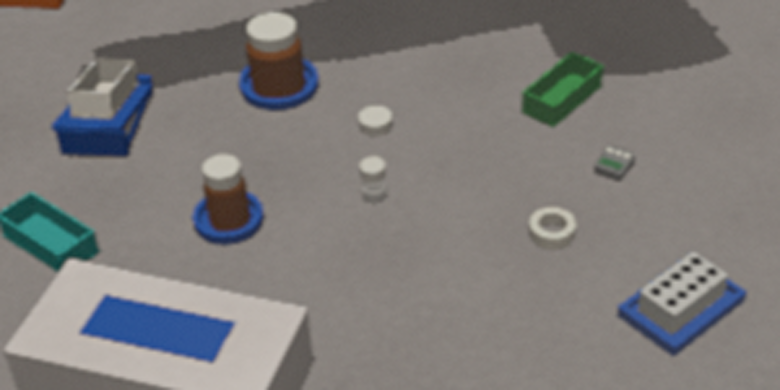

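The final crop shows both jars upright in their coasters (277,65) and (226,195), the block flat in the tray (683,290), and the trough on the stand (103,90).

```bash
python3 -c "
from plant import robot
print(robot.observe()['time']); robot.job_done()"
```

```text
56.3417
the job is handed in; nothing more can be done
```

The bench is laid out and the job was handed in at about 56 s, well inside the 112 s limit.

- **Jars:** Each jar was lowered slowly until a light touch of about 5 N. In the last pictures both stand upright inside the rims of their coasters.
- **Tube block:** It lies flat inside the tray, long side along long side, with a gap visible all round.
- **Trough:** It lies lengthwise down the stand, centred across it. I slid it down until it met the cleat, 7.3 mm down the slope against the expected 7 mm, and it was released at plate height.

None of the checks on the placed items failed. Two things fell short:
- **Lid check:** My automatic check of the jar lid positions picked up nearby white decoys instead, so I judged the jars by eye from the pictures.
- **Camera agreement:** The scene camera and the wrist camera disagreed by 2–9 mm. I relied on the wrist views, except for the narrow coaster, where I combined both.

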